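# Slide the pepper mill into its bay

### The arm

A 6-joint arm with a two-finger parallel gripper is mounted at the origin on a cart in front of the work surface, level with it; the furniture and walls round the work are solid. World frame = base frame: x ahead of the robot, y to its left, z up, the work surface at z = 0. Lengths are in m, angles in rad, forces in N, time in s.
With the tool pointing down it reaches from about 0.275 to 0.875 m from the base axis. Payload 12.5 kg.
Tool frame: the origin (TCP) lies at the very end of the fingers, on their centre line; the grasp point (between the pads) lies 19 mm behind it; x points along the fingers, y is the direction in which the jaws open and shut, and the axes are right-handed (so a half turn about x gives the same grasp; the last joint's range is limited). The gripper opens to 85 mm and grips with 20 to 120 N. Pads are 22 mm wide; open, the fingers measure 114 mm over their backs; the gripper's body (76 mm by 85 mm) begins 54 mm behind the grasp point. The pads swing forward as they close: fully open they stand 13 mm farther back than shut.
Start: joints at [-1.281, 0.351, 1.652, -0, 1.139, -0.085], TCP at [0.201, -0.512, 0.231] pointing down, gripper open.
Joint ranges: [-2.75, 2.75], [-0.79, 2.1], [0.01, 2.65], [-1.57, 4.71], [0.07, 3.14], [-2.87, 2.87]. Speed limits (rad/s): [2.22, 2.22, 2.79, 3.14, 3.14, 3.14].

### API

Orientations are given as a 3x3 rotation matrix whose columns are the frame's x, y, z axes.
In Python, from bench import manip gives the robot as it stands. Calls block until the motion is done:
- manip.move_ptp(position, orientation): joint-space move of the TCP to a pose.
- manip.move_l(position, attitude=None, max_speed=0.15): straight line of the TCP; attitude=None keeps the orientation; max_speed is the mean speed in m/s.
- manip.move_j(angles): joint-space move.
- manip.set_gripper(opening, effort=None): opening from 0.0 (shut) to 1.0 (fully open); effort is the grip in N (None keeps the last); returns when the fingers have stopped.
- manip.dwell(seconds).
- manip.inverse_kinematics(position, orientation): joint angles nearest the present ones, or None.
- manip.grab_frame(name): name is "side" or "top" or "wrist"; returns (picture, depth): 400x640x3 uint8, red, green, blue; 400x640 float32, m along the optical axis (not along the pixel's ray), 0 where there is no reading.
- manip.get_calibration(name): a dict with "camera_matrix" (3x3 intrinsics, pixels), "R" (3x3) and "t" (3): a world point X has camera coordinates R X + t. Camera axes: x right, y down, z forward; pixel columns grow to the right and rows downward; lengths in m; the calibration is good to about 2 mm. The wrist camera is an equidistant fisheye: a pixel r from the principal point sees the ray r / f radians off the axis. A picture is of the moment at which its call begins: read the wrist's pose just before it. get_calibration takes no time and is no camera call; for the wrist camera it gives the pose at the moment of the call.
A pose or a line that the arm cannot do raises manip.Unreachable and nothing moves.
- manip.sign_off(): hands the job in, once; it reports no verdict.
Trained networks look in the newest picture that a camera, given by its name, has taken for a name from the list of things; names that differ only in an ending like _2 or _b are one class to them, and where a whole thing is asked for, a point or a joint stands for the part that bears it (a point fixed in the world has none). Each returns a list of dicts, best first, with "confidence" (0 to 1); they miss things now and then, are a little off and sometimes report something else, mostly with a low value. They report only what shows in the picture. A call takes as long as a camera call. They do not tell look-alikes from the thing itself.
- manip.look_for(camera, name): "at" ([x, y, z] in m, in world coordinates, good to about 4 mm: the middle of the surface that is visible of it).
Readings, each from a call of its own:
- manip.current_time(): time.
- manip.current_qpos(): joint angles.
- manip.current_joint_vel(): joint speeds.
- manip.current_joint_torque(): joint torques, N m.
- manip.current_ee_pos(): TCP position.
- manip.current_tcp_rot(): TCP orientation.
- manip.current_force(): force on the tool from outside, world axes, zero at the start.
- manip.current_ft_torque(): the same for the moment, N m.
- manip.current_grip_width(): opening from 0.0 (shut) to 1.0 (fully open).
Only numpy, scipy, OpenCV 4.12 (cv2) and the standard library are available. Lean on these libraries where they do the work, as an engineer would, in place of code of your own. Each camera call takes 0.05 s, during which the arm holds its last target.

### The job

Push the tall wooden pepper mill across the worktop into the empty one of the two low wooden bays (the other already holds the salt shaker) until it stands upright against that bay's back rail. Push it gently and low on its body so that it slides without tipping; do not lift it or knock it over. Leave the salt shaker and everything else where they stand.

Things in the scene. Friction and masses are not known exactly. Their poses are not given: they have to be found in the camera images.
- pepper_mill: Pepper mill: turned dark wood, round, upright, loose, 170 mm tall, 58 mm across at the foot and nowhere wider (head above 123 mm: 49 mm), about 0.18 kg. Origin: centre of its underside, z up along it; yaw is of no matter. Starts in front of the robot, to the left (+y) of both bays. Pushed above roughly 40 mm it may tip.
- mill_bay: The empty bay: fixed, three light wood rails 22 mm high, 10 thick, no floor. Origin: on the worktop, mid-width, 32 mm before the back rail's inner face. +y runs from mouth to back rail (about world -y), x across. Clear width 90 mm; side rails run straight to y = -14 mm, then flare to a mouth about 105 mm wide at y = -35. Mill against the back rail: centre at y = +3. May be the nearer or farther bay.
- salt_bay: The other bay, same shape, size and axes as the empty bay, fixed; the salt shaker stands in it.
- salt_shaker: Salt shaker: 44 mm across, 90 mm tall, loose, standing in the other bay. Origin: centre of its underside. Leave it.
- mug_1: Bystander: cream mug, 101 mm tall, 78 mm across plus a handle (116 mm in all). Origin: underside centre.
- spice_jar_2: Bystander: spice jar with a red lid, 47 mm across, 97 mm tall. Origin: underside centre.
- tin_tuna: Bystander: flat tin, 87 mm across, 40 mm tall. Origin: underside centre.
- sauce_bottle: Bystander: sauce bottle with a green cap, 49 x 67 mm, 169 mm tall. Origin: underside centre.
- soap_pump: Bystander: hand soap pump bottle, 59 x 64 mm, 169 mm tall. Origin: underside centre.
- egg_timer: Bystander: round red egg timer, 66 mm across, 55 mm tall. Origin: underside centre.
- teaspoon: Bystander: teaspoon lying flat, 139 x 30 x 10 mm. Origin: underside centre.
Things that resemble listed ones, but are neither listed nor needed, are in the scene too. What is shaped like the mill_bay but purple or turquoise is not meant.

How it is judged:
By the outcome, as a careful person would: the job done as asked, in the order asked, and still so for the second after the job is handed in, with the robot touching nothing.
It also fails if it takes over 61 s, if anything falls off the work surface, if the arm or the gripper's body presses on something with over 40 N, if the wrist force passes 120 N, or if a joint passes its speed limit or range.

## Working session

There is one attempt and no reset: what is moved stays moved. The work goes in short steps, each a Python script; the robot and the scene stay as the last script left them, time stands still between calls to the robot, and variables do not carry over. Pictures are saved under pics/ and viewed, and the job is handed in when it is done.

```bash
mkdir -p pics
cat > h.py <<'E'
import numpy as np, cv2
from bench import manip
def shot(cam,fn):
    p,d=manip.grab_frame(cam); cv2.imwrite('pics/'+fn,p[:,:,::-1]); return p,d
def world(cam,d):
    c=manip.get_calibration(cam); K=np.array(c['camera_matrix']);R=np.array(c['R']);t=np.array(c['t'])
    v,u=np.mgrid[0:d.shape[0],0:d.shape[1]]
    X=np.stack([(u-K[0,2])/K[0,0]*d,(v-K[1,2])/K[1,1]*d,d],-1)
    return (X-t)@R
E
python3 - <<'E'
from h import *
np.set_printoptions(precision=4,suppress=True)
for c in ['top','side']:
    p,d=shot(c,c+'0.png'); np.savez(c+'0.npz',p=p,d=d,w=world(c,d))
    cal=manip.get_calibration(c);print(c,-np.array(cal['R']).T@cal['t'])
    for n in ['pepper_mill','mill_bay','salt_shaker','mug_1','spice_jar_2','tin_tuna','sauce_bottle','soap_pump','egg_timer','teaspoon']:
        print(n,[(np.round(r['at'],3).tolist(),round(r['confidence'],2)) for r in manip.look_for(c,n)])
print(manip.current_time(),manip.current_force())
E
```

```text
top [0.3484 0.0858 1.1306]
pepper_mill [([0.442, 0.183, 0.146], 0.63)]
mill_bay [([0.385, 0.347, 0.021], 0.97), ([0.595, 0.15, 0.026], 0.94), ([0.585, 0.408, 0.021], 0.76), ([0.41, -0.008, 0.019], 0.68), ([0.44, 0.185, 0.15], 0.37)]
salt_shaker [([0.606, 0.008, 0.078], 0.57)]
mug_1 [([0.738, 0.343, 0.056], 0.61)]
spice_jar_2 [([0.716, 0.198, 0.095], 0.84), ([0.35, -0.299, 0.005], 0.23)]
tin_tuna [([0.756, 0.053, 0.036], 0.86)]
sauce_bottle [([0.743, -0.061, 0.127], 0.67)]
soap_pump [([0.628, -0.194, 0.098], 0.85), ([0.754, 0.05, 0.038], 0.37)]
egg_timer [([0.457, -0.171, 0.052], 0.58)]
teaspoon [([0.35, -0.301, 0.006], 0.77)]
side [0.0324 1.4138 0.6914]
pepper_mill [([0.441, 0.208, 0.074], 0.63), ([0.46, -0.155, 0.04], 0.23)]
mill_bay [([0.415, -0.015, 0.015], 0.86), ([0.389, 0.354, 0.015], 0.69), ([0.598, 0.409, 0.013], 0.61), ([0.607, 0.148, 0.015], 0.6), ([0.714, 0.22, 0.065], 0.22)]
salt_shaker [([0.61, 0.016, 0.046], 0.51), ([0.628, -0.192, 0.077], 0.46)]
mug_1 [([0.714, 0.368, 0.066], 0.73)]
spice_jar_2 [([0.714, 0.222, 0.064], 0.83)]
tin_tuna [([0.742, 0.065, 0.038], 0.72), ([0.748, -0.045, 0.092], 0.54)]
sauce_bottle [([0.747, -0.048, 0.091], 0.76)]
soap_pump [([0.631, -0.189, 0.079], 0.76)]
egg_timer [([0.459, -0.149, 0.039], 0.61)]
teaspoon [([0.346, -0.297, 0.003], 0.51)]
1.1 [ 0.5249 -0.5299  0.5845]
```

View pics/top0.png

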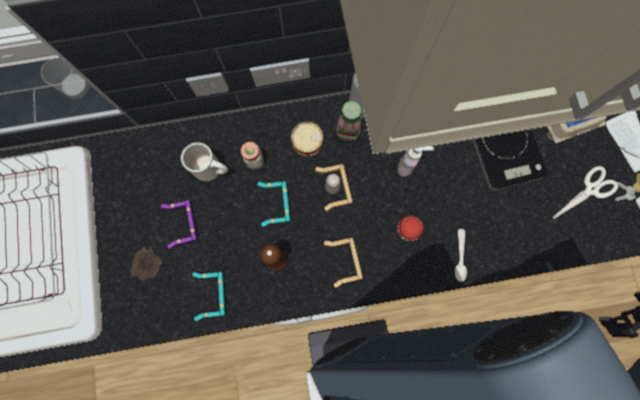

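View pics/side0.png

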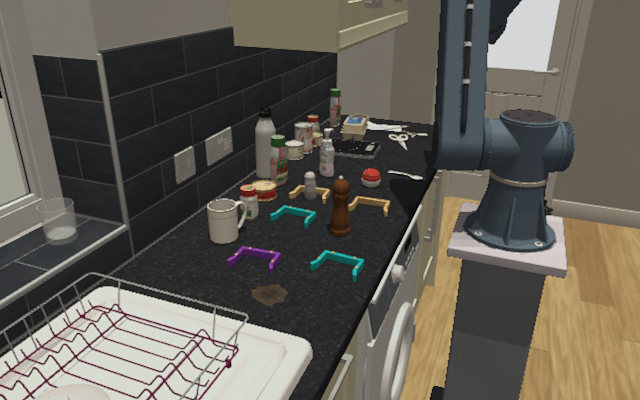

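The top view shows the mill at pixel (272,256). The empty light-wood bay is at (345,262), and the salt bay is at (335,187). The turquoise and purple bays are decoys. Next I'll measure the bay precisely.

Run:
```python
from h import *
np.set_printoptions(precision=4,suppress=True)
z=np.load('top0.npz');w=z['w'];p=z['p']
x,y,h=w[...,0],w[...,1],w[...,2]
# table level
m=(abs(x-.45)<.03)&(abs(y-.08)<.03);print('table',np.median(h[m]))
def near(cx,cy,r):return np.hypot(x-cx,y-cy)<r
p_=p.astype(int)
b=near(.41,-.01,.09)&(p_[...,0]>110)&(p_[...,0]-p_[...,2]>40)
print(b.sum(),np.median(h[b]))
print('px',[ (int(v),int(u)) for v,u in np.argwhere(b)[::25]][:3])
# top faces
K=b&(h>.012)
img=cv2.resize(p[215:310,220:390][:,:,::-1],None,fx=4.7,fy=4.7,interpolation=cv2.INTER_NEAREST);cv2.imwrite('pics/crop.png',img)
P=np.c_[x[K],y[K]]
np.save('bay.npy',P)
g=np.full((500,600,3),0,np.uint8)
for a,c in P: 
    cv2.circle(g,(int((.09-c)*3000),int((.50-a)*3000)),2,(255,255,255),-1)
for i in range(0,10):
    cv2.putText(g,f'{.09-i*.02:.2f}',(i*60,495),0,.4,(0,255,0));cv2.line(g,(i*60,0),(i*60,500),(0,90,0))
for i in range(0,9):
    cv2.putText(g,f'{.5-i*.02:.2f}',(0,i*60),0,.4,(0,255,0));cv2.line(g,(0,i*60),(600,i*60),(0,90,0))
cv2.imwrite('pics/bay.png',g)
# mill
for lo,hi in[(.15,.18),(.1,.15),(.06,.1),(.02,.06)]:
    q=near(.44,.185,.06)&(h>lo)&(h<hi)
    print(lo,q.sum(),x[q].min(),x[q].max(),y[q].min(),y[q].max(),np.c_[x[q],y[q]].mean(0))
s=np.load('side0.npz')['w']
for lo,hi in[(.13,.16),(.02,.05),(.005,.02)]:
    q=(np.hypot(s[...,0]-.44,s[...,1]-.19)<.05)&(s[...,2]>lo)&(s[...,2]<hi)
    A=s[q];M=np.c_[2*A[:,:2],np.ones(len(A))];c=np.linalg.lstsq(M,(A[:,:2]**2).sum(1),rcond=None)[0]
    print('side',lo,q.sum(),c[:2],np.sqrt(c[2]+c[0]**2+c[1]**2),A[:,0].min(),A[:,0].max(),A[:,1].max())
```

```text
table -0.0002732792090306039
450 0.02047635639550544
px [(238, 347), (240, 346), (241, 343)]
0.15 226 0.42831967572927004 0.4687457295825153 0.16555411305593132 0.2053388269236058 [0.448  0.1849]
0.1 134 0.4243365493733564 0.47313254223398726 0.1608098170657846 0.20908345780942222 [0.4445 0.1816]
0.06 28 0.4248069018661907 0.4468087317326637 0.16431392054260446 0.20153200255316392 [0.4324 0.1767]
0.02 74 0.42055545455713933 0.46527618203446625 0.1606778783622075 0.2110144022649078 [0.4339 0.1777]
side 0.13 197 [0.4454 0.1974] 0.01600231371062094 0.42225575372650104 0.4688297715380369 0.21957943045202308
side 0.02 178 [0.4448 0.195 ] 0.02355710984804634 0.4182890471815918 0.46913745055400585 0.2255738316001305
side 0.005 113 [0.4451 0.1946] 0.02535072933746015 0.4168218971154818 0.4747941420503528 0.22470399809297736
```

View pics/bay.png

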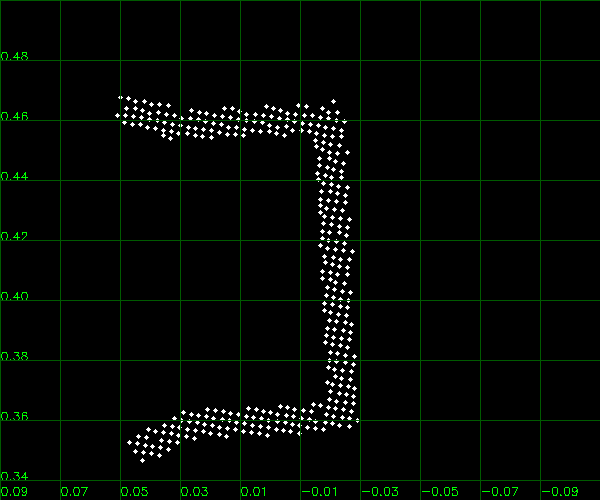

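View pics/crop.png

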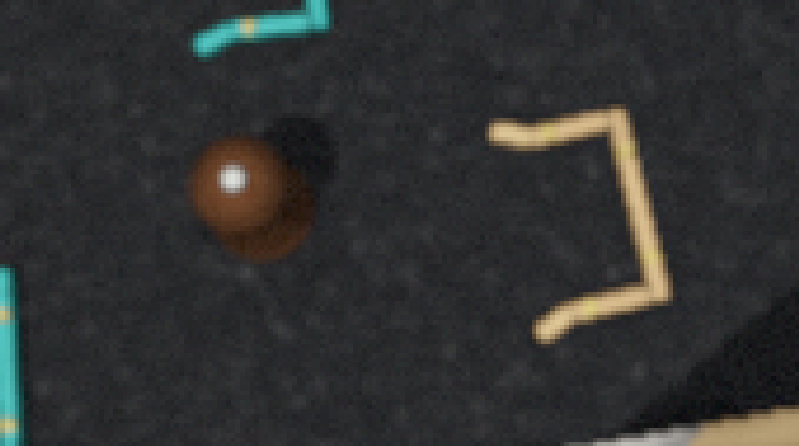

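```bash
cat >> h.py <<'E'
f=np.array([.055,-1,0]);f/=np.linalg.norm(f)
def ori(tdeg,s=1):
    t=np.deg2rad(tdeg);x=f*np.sin(t)-np.array([0,0,1])*np.cos(t)
    y=s*np.cross([0,0,1],f);return np.c_[x,y,np.cross(x,y)]
M0=np.array([.446,.184,0]); END=np.array([.410,.0113,0])
E
python3 - <<'E'
from h import *
np.set_printoptions(precision=3,suppress=True)
print(manip.current_tcp_rot())
# refine with percentiles
s=np.load('side0.npz')['w'];C=-np.array(manip.get_calibration('side')['R']).T@manip.get_calibration('side')['t']
from scipy.optimize import least_squares
for lo,hi,r in[(.005,.02,.029),(.01,.04,.029),(.13,.15,.0245)]:
    q=(np.hypot(s[...,0]-.44,s[...,1]-.19)<.06)&(s[...,2]>lo)&(s[...,2]<hi);A=s[q]
    o=least_squares(lambda c:np.hypot(A[:,0]-c[0],A[:,1]-c[1])-r,[.445,.185],loss='soft_l1',f_scale=.002);print(lo,o.x)
w=np.load('top0.npz')['w']
q=(w[...,0]>.5)&(w[...,2]>.25);print('cabinet',w[q].min(0), np.median(w[q],0))
for t in(40,50,60):
  for sg in(1,-1):
    for nm,P in dict(hi=M0-f*.10+[0,0,.2],lo=M0-f*.10+[0,0,.016],st=M0-f*.03+[0,0,.016],end=END-f*.03+[0,0,.016]).items():
        print(t,sg,nm,P,manip.inverse_kinematics(P,ori(t,sg)))
D=np.c_[[0,0,-1],[0,1,0],[1,0,0]]
for P in([.36,-.2,.33],[.38,0,.33]):print(manip.inverse_kinematics(np.array(P),D))
E
```

```text
[[-0.     0.366 -0.931]
 [ 0.    -0.931 -0.366]
 [-1.    -0.     0.   ]]
0.005 [0.447 0.19 ]
0.01 [0.447 0.189]
0.13 [0.448 0.188]
cabinet [ 0.518 -0.503  0.25 ] [ 0.562 -0.056  0.583]
40 1 hi [0.441 0.284 0.2  ] [ 0.737  0.589  1.525 -0.523  1.522  0.843]
40 1 lo [0.441 0.284 0.016] [ 0.737  0.859  1.57  -0.554  1.25   1.007]
40 1 st [0.444 0.214 0.016] [ 0.643  0.807  1.701 -0.625  1.153  1.001]
40 1 end [0.408 0.041 0.016] [ 0.384  0.686  2.038 -0.883  0.907  1.062]
40 -1 hi [0.441 0.284 0.2  ] [ 0.737  0.589  1.525 -0.523  1.522 -2.299]
40 -1 lo [0.441 0.284 0.016] [ 0.737  0.859  1.57  -0.554  1.25  -2.135]
40 -1 st [0.444 0.214 0.016] [ 0.643  0.807  1.701 -0.625  1.153 -2.14 ]
40 -1 end [0.408 0.041 0.016] [ 0.384  0.686  2.038 -0.883  0.907 -2.08 ]
50 1 hi [0.441 0.284 0.2  ] [ 0.776  0.667  1.477 -0.615  1.648  0.885]
50 1 lo [0.441 0.284 0.016] [ 0.776  0.941  1.494 -0.622  1.41   1.054]
50 1 st [0.444 0.214 0.016] [ 0.688  0.888  1.634 -0.694  1.308  1.065]
50 1 end [0.408 0.041 0.016] [ 0.451  0.771  1.991 -0.944  1.061  1.169]
50 -1 hi [0.441 0.284 0.2  ] [ 0.776  0.667 
[... 218 characters left out ...]
1  1.991 -0.944  1.061 -1.972]
60 1 hi [0.441 0.284 0.2  ] [ 0.806  0.746  1.434 -0.702  1.77   0.913]
60 1 lo [0.441 0.284 0.016] [ 0.806  1.027  1.419 -0.686  1.565  1.083]
60 1 st [0.444 0.214 0.016] [ 0.723  0.974  1.567 -0.753  1.461  1.108]
60 1 end [0.408 0.041 0.016] [ 0.502  0.864  1.94  -0.984  1.215  1.247]
60 -1 hi [0.441 0.284 0.2  ] [ 0.806  0.746  1.434 -0.702  1.77  -2.229]
60 -1 lo [0.441 0.284 0.016] [ 0.806  1.027  1.419 -0.686  1.565 -2.058]
60 -1 st [0.444 0.214 0.016] [ 0.723  0.974  1.567 -0.753  1.461 -2.033]
60 -1 end [0.408 0.041 0.016] [ 0.502  0.864  1.94  -0.984  1.215 -1.894]
[-0.62  -0.008  1.837 -0.     1.313 -2.191]
[-0.123 -0.074  1.9   -0.     1.316 -1.693]
```

```bash
sed -i 's/^M0=.*/M0=np.array([.447,.187,0]); END=np.array([.410,.0113,0])/' h.py
python3 - <<'E'
from h import *
np.set_printoptions(precision=3,suppress=True)
manip.move_j([-0.62,-0.008,1.837,0,1.313,0.3])
manip.move_j([0.3,-.05,1.87,-.2,1.35,.6])
manip.set_gripper(.4,20)
R=ori(50)
manip.move_ptp(M0-f*.085+[0,0,.2],R)
manip.move_l(M0-f*.085+[0,0,.016],max_speed=.12)
print(manip.current_time(),manip.current_ee_pos(),manip.current_grip_width(),manip.current_force())
shot('top','top1.png');shot('side','side1.png');shot('wrist','wrist1.png')
E
```

```text
6.825 [0.443 0.272 0.017] 0.39965321543078225 [-0.003 -0.196  0.097]
```

View pics/top1.png

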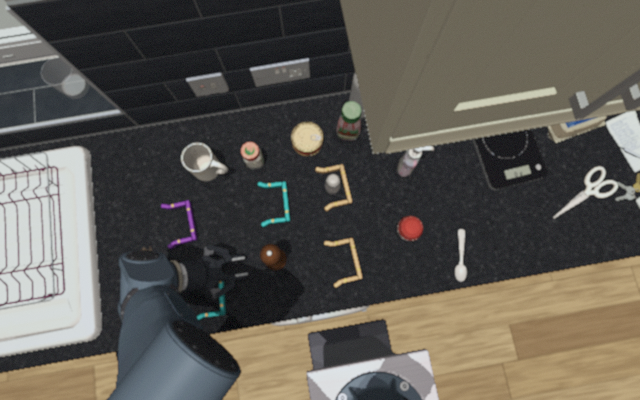

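View pics/side1.png

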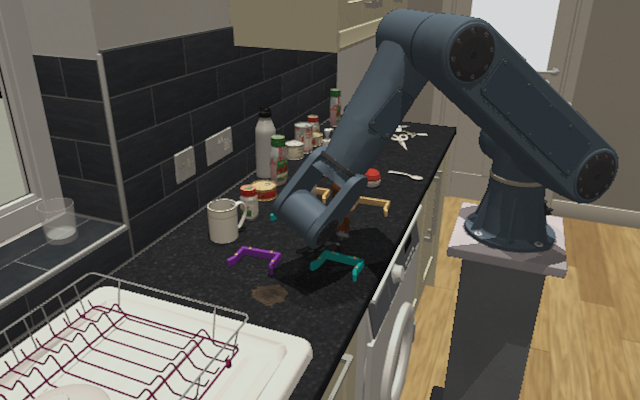

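View pics/wrist1.png

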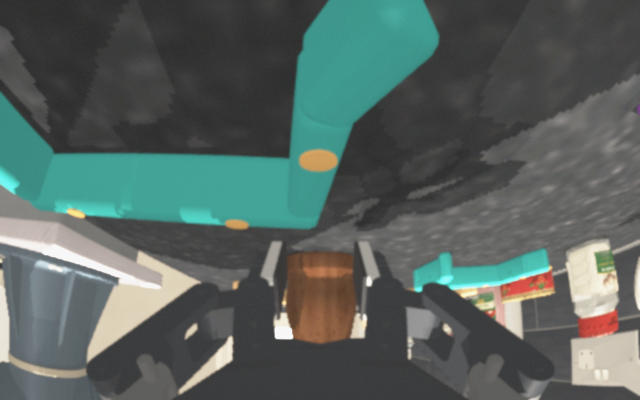

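Both fingers are behind the mill, with the mill centred between them: (272,256) in the top view and (320,295) in the wrist view. Nothing is touched. I'll check the camera clearance and then push.

Run:
```python
from h import *
np.set_printoptions(precision=3,suppress=True)
c=manip.get_calibration('wrist');print('cam',-np.array(c['R']).T@c['t'])
def go(xy,v): manip.move_l(np.array([xy[0],xy[1],.016]),max_speed=v)
p=manip.current_ee_pos()
for d in (.065,.05,.04):
    q=M0-f*d; go(q,.04); print(d,manip.current_ee_pos(),manip.current_force())
# look
shot('top','top2.png');shot('wrist','wrist2.png')
print(manip.look_for('top','pepper_mill'),manip.current_time())
```

```text
cam [0.434 0.43  0.05 ]
0.065 [0.444 0.252 0.016] [-0.254 -0.448 -0.063]
0.05 [0.444 0.237 0.016] [-0.705 -0.433 -0.302]
0.04 [0.445 0.227 0.016] [0.275 0.114 0.185]
[{'at': [0.4403, 0.1875, 0.1482], 'confidence': 0.7}] 8.7
```

View pics/wrist2.png

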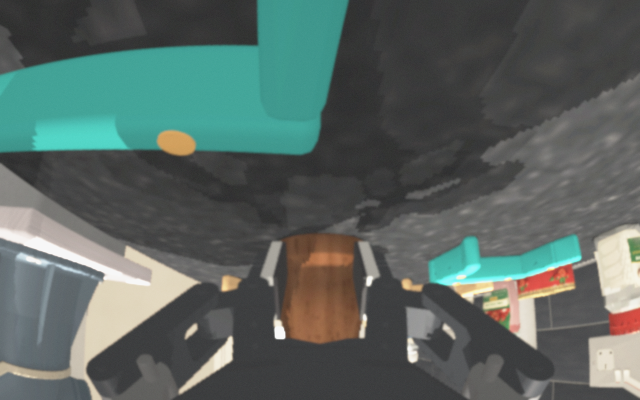

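View pics/top2.png

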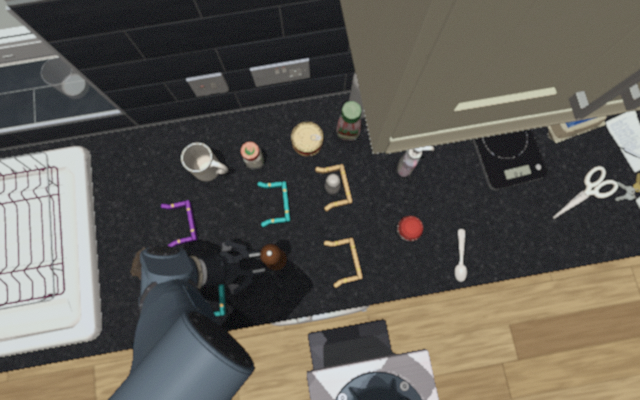

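Run:
```python
from h import *
np.set_printoptions(precision=3,suppress=True)
def go(q,v): manip.move_l(np.array([q[0],q[1],.016]),max_speed=v); print(manip.current_ee_pos(),manip.current_force(),manip.current_time())
go(M0-f*.025,.03)
print([r for r in manip.look_for('top','pepper_mill')] if shot('top','a.png') else 0)
a=M0-f*.025; b=np.array([.4065,.088,0])-f*.03
for s in (.25,.5,.75,1): go(a+(b-a)*s,.04)
p,d=shot('top','top3.png');np.savez('top3.npz',w=world('top',d),p=p)
print(manip.look_for('top','pepper_mill'))
shot('wrist','wrist3.png');shot('side','side3.png')
```

```text
[0.446 0.212 0.016] [-0.36   0.171 -0.446] 9.35
[{'at': [0.4393, 0.1792, 0.1479], 'confidence': 0.74}]
[0.435 0.188 0.016] [0.699 0.2   0.335] 10.2417
[0.425 0.165 0.016] [-0.681  0.251 -0.261] 11.0333
[0.415 0.141 0.016] [ 0.082 -0.046  0.156] 11.825
[0.405 0.118 0.016] [0.258 0.391 0.018] 12.6167
[{'at': [0.3991, 0.0889, 0.1504], 'confidence': 0.64}]
```

View pics/top3.png

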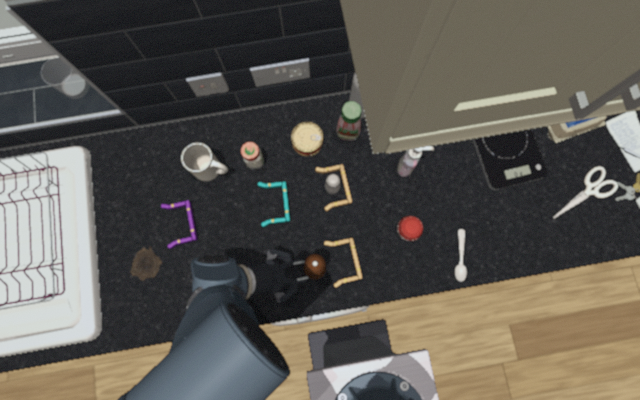

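View pics/wrist3.png

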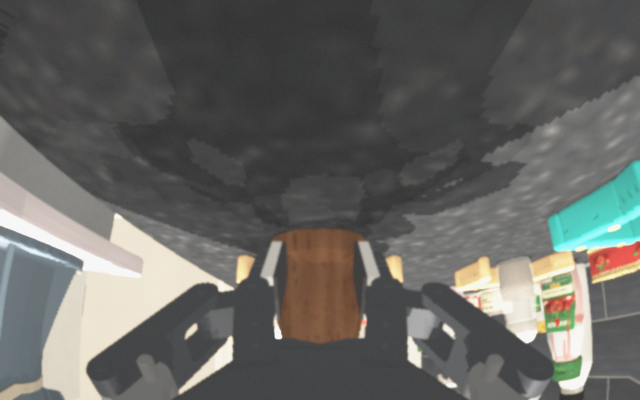

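The mill is upright, cradled by both fingers and lined up with the bay at (316,265) in the top view. The bay rails sit symmetrically either side of it in the wrist view. I'll continue into the bay, watching the force.

Run:
```python
from h import *
np.set_printoptions(precision=3,suppress=True)
def F(): return np.mean([(manip.dwell(.02),manip.current_force())[1] for _ in range(6)],0)
def at(y): 
    q=END+f*((END[1]-y)/-f[1]*-1) if 0 else END+f*((y-END[1])/f[1]); return np.array([q[0],q[1],.016])
for y in (.085,.052): manip.move_l(at(y),max_speed=.035); print(manip.current_ee_pos(),F())
y=.052
while y>.034:
    y-=.0015; manip.move_l(at(y),max_speed=.02); g=F(); print(manip.current_ee_pos()[1],g)
    if g[1]>2.5: break
p,d=shot('top','top4.png');print(manip.look_for('top','pepper_mill'),manip.current_time())
shot('wrist','wrist4.png')
```

```text
[0.406 0.085 0.016] [ 0.225  0.058 -0.022]
[0.408 0.052 0.016] [-0.052  0.038 -0.126]
0.05051541459928544 [-0.084  0.377 -0.232]
0.04897541542168396 [ 0.302  0.304 -0.193]
0.047439173081828365 [ 0.418  0.855 -0.205]
0.04597080776976488 [-0.028  0.411  0.063]
0.04446304776018611 [-0.082  0.052  0.069]
0.04294649856090892 [0.217 0.495 0.059]
0.041473382196943034 [ 0.21   0.119 -0.083]
0.040026996496486986 [ 0.247  1.432 -0.001]
0.03918069830630893 [-2.054  9.514  1.699]
[{'at': [0.4056, 0.0174, 0.1467], 'confidence': 0.73}] 18.45
```

View pics/top4.png

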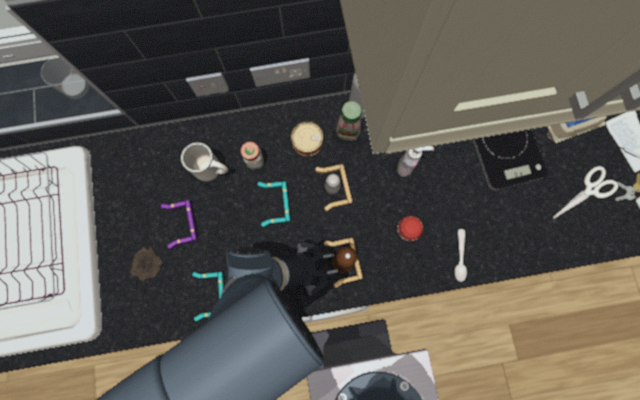

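View pics/wrist4.png

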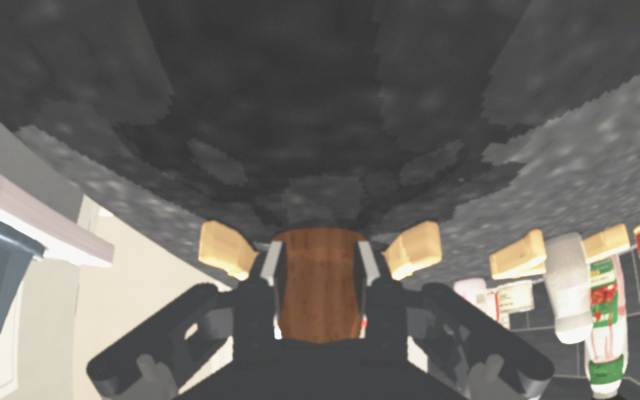

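The force rose sharply exactly where rail contact was expected. I'll back off and check.

Run:
```python
from h import *
np.set_printoptions(precision=3,suppress=True)
p=manip.current_ee_pos()
manip.move_l(p-f*.015,max_speed=.02)
manip.move_l(p-f*.10,max_speed=.08)
manip.move_l(p-f*.13+[0,0,.22],max_speed=.15)
p_,d=shot('top','top5.png');w=world('top',d)
cv2.imwrite('pics/crop5.png',cv2.resize(p_[150:310,240:400][:,:,::-1],None,fx=3.7,fy=3.7,interpolation=cv2.INTER_CUBIC))
print(manip.look_for('top','pepper_mill'),manip.look_for('top','salt_shaker'))
x,y,h=w[...,0],w[...,1],w[...,2]
q=(np.hypot(x-.41,y-.011)<.05)&(h>.12);print('head',x[q].min(),x[q].max(),y[q].min(),y[q].max(),h[q].max())
q=(x>.40)&(x<.42)&(y<0)&(y>-.05)&(h>.012)&(h<.03);print('back rail y',np.percentile(y[q],[2,50,98]))
s,d=shot('side','side5.png');cv2.imwrite('pics/scrop5.png',cv2.resize(s[120:290,200:440][:,:,::-1],None,fx=3.2,fy=3.2,interpolation=cv2.INTER_CUBIC))
w=world('side',d)
from scipy.optimize import least_squares
for lo,hi,r in[(.025,.04,.029),(.13,.15,.0245)]:
    q=(np.hypot(w[...,0]-.41,w[...,1]-.011)<.05)&(w[...,2]>lo)&(w[...,2]<hi);A=w[q]
    if len(A):print(lo,least_squares(lambda c:np.hypot(A[:,0]-c[0],A[:,1]-c[1])-r,[.41,.011],loss='soft_l1',f_scale=.002).x)
print(manip.current_force(),manip.current_time())
```

```text
[{'at': [0.4054, 0.0181, 0.1487], 'confidence': 0.67}, {'at': [0.7168, 0.2, 0.0949], 'confidence': 0.6}] [{'at': [0.6064, 0.0123, 0.0772], 'confidence': 0.67}]
head 0.38630230187912695 0.43479920835520036 -0.01525848591115057 0.03368722883860142 0.17136358463844314
back rail y [-0.027 -0.025 -0.023]
0.025 [0.408 0.012]
0.13 [0.41  0.011]
[ 0.352  0.756 -0.29 ] 22.4833
```

View pics/crop5.png

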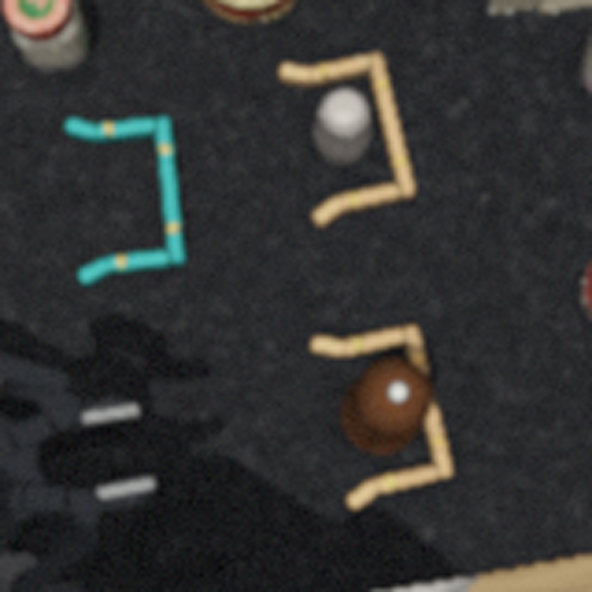

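View pics/scrop5.png

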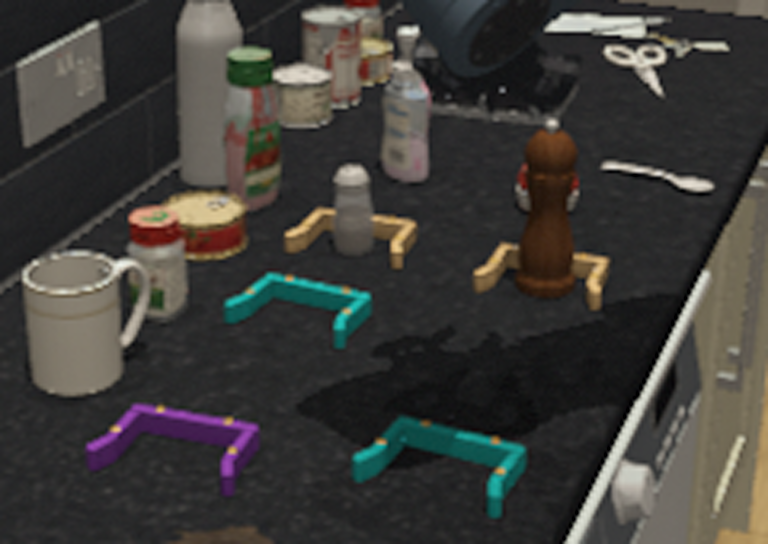

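View pics/top5.png

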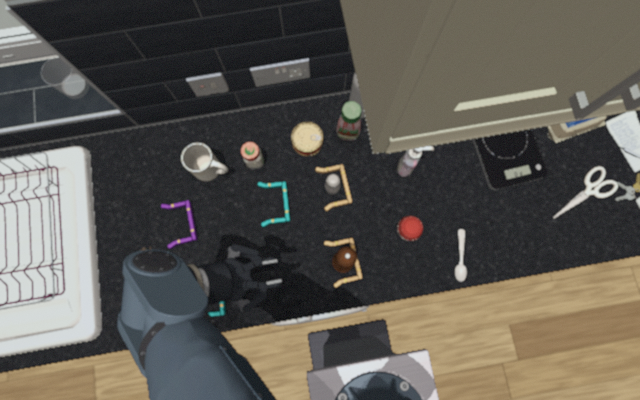

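```bash
python3 -c "
from h import *
manip.sign_off();print(manip.current_time())"
```

```text
the job is handed in; nothing more can be done
the job is handed in; nothing more can be done
```

The pepper mill now stands upright in the empty light-wood bay, the nearer one, against its back rail, and the job is handed in. I cradled it between two half-open, tilted fingers about 25 mm above the worktop and slid it into the bay. Then I backed the arm off so it touches nothing.

- **Final push:** the force stayed around 1 N or less until the mill met the rail. It then rose to 9.5 N, at the finger position expected for contact, and I stopped.
- **Position:** the side view puts the mill's centre at about (0.409, 0.012), against an expected 0.011 in y for contact with the rail. The fits low down and at the head agree within about 2 mm, so it is upright. The top view put the head's centre at about y = 0.009, 2 to 3 mm off, within measuring error.
- **Everything else:** the salt shaker and the other objects look unmoved in the last pictures. The network put the salt shaker 4 mm off in y, which is within its accuracy.
- **Network slip:** one low-confidence "pepper mill" report was really the spice jar, so I ignored it.
- **Time:** about 22.5 s of the 61 s allowed.

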